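# Tip the filter cassette into the air cleaner and latch it

### The arm

A 6-joint arm with a two-finger parallel gripper is mounted at the origin on the work surface. World frame = base frame: x ahead of the robot, y to its left, z up, the work surface at z = 0. Lengths are in mm, angles in degrees, forces in N, time in s.
With the tool pointing down it reaches from about 300 to 850 mm from the base axis. Payload 4.2 kg.
Tool frame: the origin (TCP) lies midway between the tips of the shut fingers; the grasp point (between the pads) lies 19 mm behind it; z points along the fingers, y is the line along which they close (so a half turn about z gives the same grasp; the last joint's range is limited). The gripper opens to 91 mm and grips with 3 to 60 N. Pads are 32 mm wide; open, the fingers measure 118 mm over their backs; the gripper's body (76 mm by 178 mm) begins 60 mm behind the grasp point.
Start: joints at [-73.74, 18.312, 89.639, -0, 72.044, -1.146], TCP at [172.013, -548.684, 213.976] pointing down, gripper open.
Joint ranges: [-177.97, 177.97], [-48.28, 115.42], [12.27, 149.76], [-77.06, 257.06], [2.81, 150.46], [-146.56, 146.56]. Speed limits (degrees/s): [147.25, 147.25, 180, 180, 180, 180].

### API

Orientations are given as [roll, pitch, yaw] about the fixed x, y, z axes, in that order (R = Rz(yaw) Ry(pitch) Rx(roll)).
In Python, from workcell import state, grab_frame, camera_model, workorder gives the robot as it stands.
- The arm moves only by the tool carry_out, never from a script. Its argument "commands" is a list of rows, each a list of 7 numbers: the turn, a rotation vector about the tool's x, y, z in degrees, then the shift along the tool's x, y, z in mm, then the opening, from -1 (shut) to 1 (fully open). In form: [[ax, ay, az, dx, dy, dz, hand], ...]. A call has 1 to 20 rows; each row is the pose to reach, as a shift and turn from the pose commanded when the call began, along the tool's axes at that moment; what a row does not reach only later rows make up. A row lasts 1/10 s, in which the tool goes at most 50 mm and 8.59 degrees, less where a joint would pass 70% of its speed; a pose out of reach is approached as far as the arm can. A call with a gripper value outside its range is refused whole. The fingers move at their own pace and stop on an object; "force" is the grip in N (left out, the last holds). Time passes only in rows, so rows that repeat a pose let the fingers close. It gives the time, the measured TCP pose, the force, the opening and the grip force at its end, in the units of the state.
- state(): the state, without advancing time (a new reading comes with each control period).
- grab_frame(name): name is "side" or "top" or "wrist"; returns the picture (480x640x3 uint8, red, green, blue); there is no depth.
- camera_model(name): a dict with "fx", "fy", "cx", "cy" (pixels), "origin" and "rotation" of the camera in the world; the wrist camera has in their place "mount" (4x4, takes a point from camera to tool coordinates, whose origin is the TCP and whose axes are the flange's). Camera axes: x right, y up, looking along -z (the intrinsics and any distortion apply to the point x, -y, -z); pixel columns grow to the right and rows downward; lengths in mm; the calibration is good to about 2 mm. A picture is of the moment at which its call begins: read the wrist's pose just before it. camera_model takes no time and is no camera call.
- workorder.job_done(): hands the job in; it is judged then, once.
The state is a dict: "time_s": time; "qpos": joint angles; "qvel": joint speeds; "effort": joint torques, N m; "ee_pos": TCP position; "ee_rot": TCP orientation; "force": force on the tool from outside, world axes, zero at the start; "torque": the same for the moment, N m; "gripper_width": finger opening in mm; "gripper_force": force on a finger pad.
Only numpy, scipy, OpenCV 4.12 (cv2) and the standard library are available. Lean on these libraries where they do the work, as an engineer would, in place of code of your own. Each camera call takes 0.05 s, during which the arm holds its last target. There are 200 camera calls.

### The job

Fit the filter in the workshop air cleaner: slide the cassette that stands on the sill along until it is in line with the opening, tip it over so that it lies rim down, grille up, fully home and flush in the opening. Only then swing the latch fully across it, until it points straight over the cassette at the sill. Leave everything else where it stands.

Things in the scene. Friction and masses are not known exactly. Their poses are not given: they have to be found in the camera images.
- housing: Air cleaner, a fixed grey flat box on the table, 230 x 360 mm, its deck 50 mm above the table. Origin at table level under the centre of the opening; x points from the sill (robot's side) across the opening to the latch, y along the sill, z up. The far deck ends at x = 125 mm. The other lengths below are in this frame.
- opening (a point): Centre of the opening's mouth, at deck level: a pocket 110 (x) by 128 mm (y), 36 mm deep (floor 14 mm above the table). Its two y sides have a 6 mm 45 degree bevel at the mouth, the x sides are square. A dark boss 50 x 70 mm, 12 mm high, stands in the middle of its floor and fits inside the rim of the cassette.
- sill_mid (a point): Middle of the sill, the strip of deck along the robot's side of the opening, at deck level (origin's x - 75 mm). The sill is flat from x = -95 to -55 mm (the pocket's edge) and from y = -180 to 180 mm; behind it, x = -105 to -95 mm, runs a kerb that rises 8 mm above the deck.
- cassette: Filter cassette, white plastic, loose, about 0.25 kg: a shallow box 120 (y) x 36 (x) x 100 mm (z). Slotted flat grille closes its -x side; +x side open, rim 8 mm wide, hollow 26 mm deep. Starts upright on the sill, rim to the pocket, 90-110 mm left or right of the middle. Origin: centre of the edge face it stands on. Home, its x points down, its z along the housing's x.
- cassette_center (a point): Centre of the cassette box, 50 mm up its z axis from its origin, at mid thickness; 32 mm above the table when the cassette is home, its grille then flush with the deck.
- latch (a joint): Swivel latch: steel arm 16 mm wide, 83 mm long, on an upright pivot at x = 75, y = 0 mm on the far deck; underside 4 mm, top 12 mm above the deck. 0: arm along the housing's +y, clear of the pocket; grows anticlockwise seen from above; 1.57 rad: arm along -x, straight over the cassette. Stops at -0.4 and 1.65. Light friction (under 1 N at the knob); stays where left.
- latch_knob (a point): Top centre of the upright black knob on the latch arm, 16 mm across, 75 mm from the pivot; its top is 34 mm above the deck.
- coupling: White PVC coupling (upright tube), 34 mm across, 40 mm high, on the sill beside the cassette's way; leave it. Origin at its underside.
- jar: Small pale jar with steel lid, 48 mm across, 75 mm high, on the far deck; leave it. Origin at its underside.
- tee: White PVC tee, 110 mm long, on the table to the left; leave it. Origin at its underside.
- screwdriver: Screwdriver lying on the table to the right; leave it. Origin at its underside.
- cup: Grey cup, 70 mm across, 80 mm high, on the table far right; leave it. Origin at its underside.
Mind the look-alikes: they are no part of the job. What is shaped like the cassette but purple or turquoise is not meant.

How it is judged:
By the outcome, as a careful person would: the job done as asked, in the order asked, and still so for the second after the job is handed in, with the robot touching nothing.
It also fails if it takes over 61 s, if anything falls off the work surface, if the arm or the gripper's body presses on something with over 40 N, if the wrist force passes 120 N, or if a joint passes its speed limit or range.

## Working session

There is one attempt and no reset: what is moved stays moved. The work goes in short steps, Python scripts to look and compute and a tool call to move; the robot and the scene stay as the last step left them, time stands still between calls to the robot, and variables do not carry over. Pictures are saved under pics/ and viewed, at most 10 in all, crops included, and the job is handed in when it is done.

Besides the shell and the picture viewer there is one more tool, called as a command line: name --pt "numbers of a row" for each row, then --argument value for the rest. carry_out: Moves the arm, as the interface text tells. Its arguments: {"type":"object","properties":{"commands":{"type":"array"},"force":{"type":"number"}},"required":["commands"]}

```bash
ls; mkdir -p pics; python3 - <<'E'
from workcell import *
import cv2
for n in ("top","side"):
    cv2.imwrite(f"pics/{n}0.png",grab_frame(n)[:,:,::-1]); print(n,camera_model(n))
print(camera_model("wrist")); print(state())
E
```

```text
pics
top {'fx': 530.9004915198107, 'fy': 530.9004915198107, 'cx': 315.93954113040246, 'cy': 245.7141197242899, 'origin': array([ 352.86224753,   -9.86648793, 1494.03805507]), 'rotation': array([  6.58915397,   0.14726693, -89.80946457])}
side {'fx': 452.74387185482766, 'fy': 452.74387185482766, 'cx': 321.2016237897552, 'cy': 239.48495595795154, 'origin': array([ 351.79512081, -563.48145109,  832.29903461]), 'rotation': array([ 3.71455741e+01,  1.98480997e-02, -1.65505857e+01])}
{'fx': 421.10252390190493, 'fy': 421.10252390190493, 'cx': 311.48437963174837, 'cy': 239.6824071403402, 'mount': array([[ 1.22500917e-04,  9.60775625e-01,  2.77326852e-01,
         7.96775528e+01],
       [ 9.99999777e-01, -2.99684789e-04,  5.96512561e-04,
        -6.68768228e-01],
       [ 6.56225368e-04,  2.77326717e-01, -9.60775448e-01,
        -1.71662546e+02],
       [ 0.00000000e+00,  0.00000000e+00,  0.00000000e+00,
         1.00000000e+00]])}
{'time_s': 0.1, 'qpos': array([-7.37403794e+01,  1.83458981e+01,  8.97007754e+01, -1.65615769e-03,
        7.20421500e+01, -1.14697584e+00]), 'qvel': array([ 0.05535824, -0.03652528, -0.21095038,  0.06156377, -0.0811576 ,
        0.00252936]), 'effort': array([-8.60750515e-04, -4.13333380e+01, -2.32509989e+01,  7.28647923e-02,
        4.22265194e-02, -6.06551157e-05]), 'ee_pos': array([ 171.86570615, -548.2362989 ,  213.21598335]), 'ee_rot': array([-1.79911163e+02, -2.03626486e-04,  1.74071081e+01]), 'force': array([0.3468261 , 0.29006062, 0.4179851 ]), 'torque': array([0.02402824, 0.00054404, 0.02508738]), 'gripper_force': 0.0, 'gripper_width': 91.17162952451152}
```

View pics/top0.png

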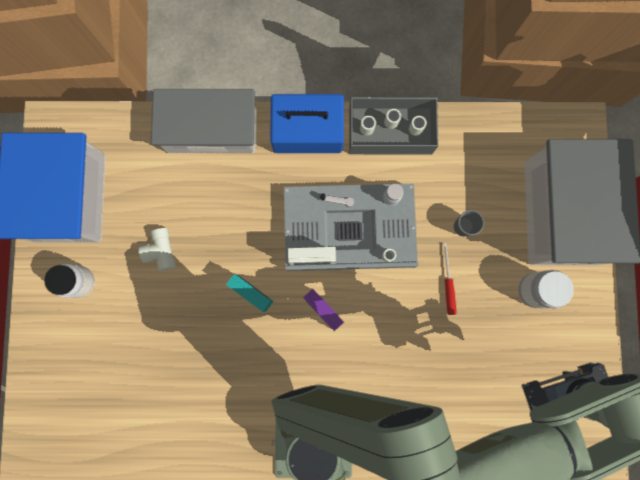

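View pics/side0.png

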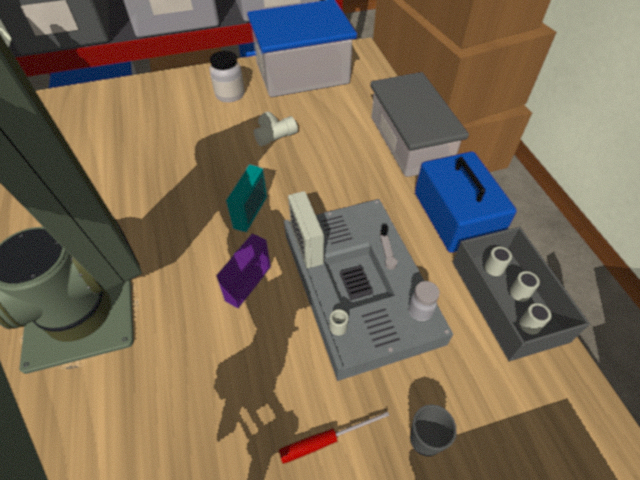

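Top view: the cassette (288–336, 255) stands at the left end of the sill. The coupling is at (390,255), the latch knob at (321,196) with its pivot near (350,202), and the pocket is centred near (348,230). The purple and turquoise decoys are on the table.

```bash
cat > h.py <<'E'
import numpy as np, cv2
from workcell import *
from scipy.spatial.transform import Rotation as Ro
def rot(r): return Ro.from_euler('xyz',r,degrees=True).as_matrix()
def cam(n,st=None):
    c=camera_model(n)
    if n!="wrist": R,o=rot(c['rotation']),np.array(c['origin'])
    else:
        T=rot(st['ee_rot']); M=np.array(c['mount']); R=T@M[:3,:3]; o=T@M[:3,3]+st['ee_pos']
    return c,R,o
def ray(C,uv,z):
    c,R,o=C; d=R@np.array([(uv[0]-c['cx'])/c['fx'],-(uv[1]-c['cy'])/c['fy'],-1.]); return o+d*(z-o[2])/d[2]
def proj(C,p):
    c,R,o=C; q=R.T@(np.array(p)-o); return np.array([c['cx']+c['fx']*q[0]/-q[2], c['cy']-c['fy']*q[1]/-q[2]])
E
python3 - <<'E'
from h import *
C=cam("top")
for n,uv,z in [("c1",(286,186),50),("c2",(412,184),50),("c3",(417,266),50),("c4",(285,270),50),("pocket",(348,230),14),("pivot",(350,202),62),("knob",(321,196),84),("casL",(289,255),150),("casR",(336,255),150),("coup",(390,255),90),("jar",(394,190),125)]:
    print(n,ray(C,uv,z).round())
E
```

```text
c1 [686.  78.  50.]
c2 [ 693. -272.   50.]
c3 [ 465. -281.   50.]
c4 [453.  78.  50.]
pocket [569. -96.  14.]
pivot [639. -99.  62.]
knob [651. -19.  84.]
casL [484.  63. 150.]
casR [484. -57. 150.]
coup [ 491. -202.   90.]
jar [ 659. -210.  125.]
```

carry_out --pt "0 0 -74.1 525 -350 -87 1" --pt "0 0 -74.1 525 -350 -87 1" --pt "0 0 -74.1 525 -350 -87 1" --pt "0 0 -74.1 525 -350 -87 1" --pt "0 0 -74.1 525 -350 -87 1" --pt "0 0 -74.1 525 -350 -87 1" --pt "0 0 -74.1 525 -350 -87 1" --pt "0 0 -74.1 525 -350 -87 1" --pt "0 0 -74.1 525 -350 -87 1" --pt "0 0 -74.1 525 -350 -87 1" --pt "0 0 -74.1 525 -350 -87 1" --pt "0 0 -74.1 525 -350 -87 1" --pt "0 0 -74.1 525 -350 -87 1" --pt "0 0 -74.1 525 -350 -87 1" --pt "0 0 -74.1 525 -350 -87 1" --pt "0 0 -74.1 525 -350 -87 1" --pt "0 0 -74.1 525 -350 -87 1" --pt "0 0 -74.1 525 -350 -87 1" --pt "0 0 -74.1 525 -350 -87 1"

```text
time_s: 2.0
ee_pos: [567.9, -58.4, 301.1]
ee_rot: [180.0, 0.0, 91.4]
force: [0.4, -0.1, -0.4]
gripper_width: 91.1
gripper_force: 0.0
```

```bash
python3 - <<'E'
from h import *
s=state(); im=grab_frame("wrist"); cv2.imwrite("pics/w1.png",im[:,:,::-1]); np.save("s1.npy",np.r_[s['ee_pos'],s['ee_rot']]); print(s['time_s'],s['ee_pos'],s['ee_rot'],s['qpos'])
E
```

```text
2.0 [567.88259679 -58.38072384 301.11619167] [1.79988405e+02 7.51513311e-03 9.14330366e+01] [-7.02053082e+00  1.56286902e+01  8.10381592e+01 -5.76802431e-03
  8.33205765e+01 -8.45289790e+00]
```

View pics/w1.png

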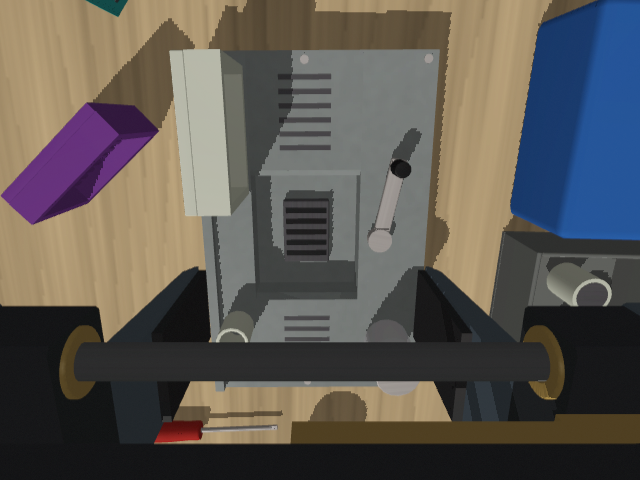

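The wrist view shows the cassette top face at about (170–220, 50) to (185–233, 215), the pocket mouth at about (255–360, 172–298), the latch pivot at (380,240) and the knob at (400,168). I'll enlarge it to pick corners.

```bash
python3 - <<'E'
import cv2
im=cv2.imread("pics/w1.png")[40:310,155:450]
cv2.imwrite("pics/w1z.png",cv2.resize(im,None,fx=2.2,fy=2.2,interpolation=cv2.INTER_CUBIC))
E
```

```text
(no output)
```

View pics/w1z.png

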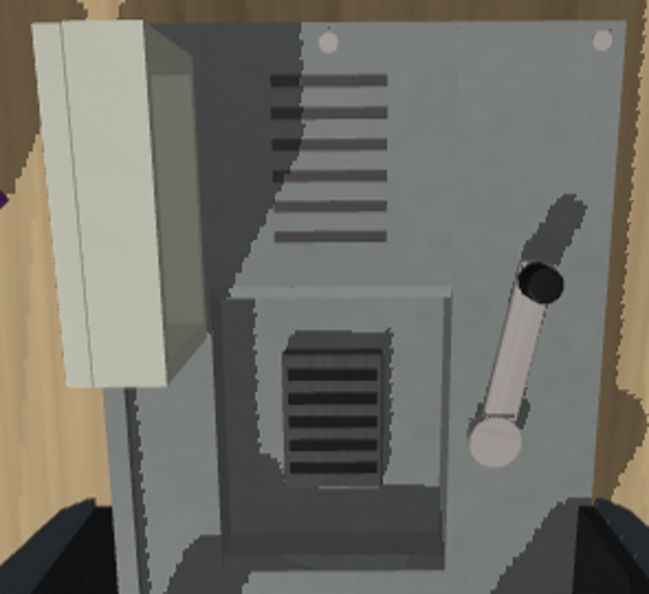

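Zoomed view, in zoom pixels: the cassette top corners are (32,24), (142,20), (167,386) and (67,387). The pocket mouth's right corners are (452,287) and (443,570), and its left edge runs from (213,330) to (223,565). The pivot is at (495,441), the knob top at (541,283) and the deck corner at (626,21).

```bash
python3 - <<'E'
from h import *
v=np.load("s1.npy"); C=cam("wrist",dict(ee_pos=v[:3],ee_rot=v[3:]))
P=lambda u,w,z: ray(C,(155+u/2.2,40+w/2.2),z)
pts={}
for n,a in dict(dk=(626,21,50),dk2=(598,470,50),pTR=(452,287,50),pBR=(443,570,50),pL1=(213,330,50),pL2=(223,565,50),piv=(495,441,63),knob=(541,283,84),cTL=(32,24,150),cTR=(142,20,150),cBR=(167,386,150),cBL=(67,387,150),dkTL=(150,23,50)).items():
    pts[n]=P(*a); print(n,pts[n].round(1))
d=lambda a,b:np.degrees(np.arctan2(*(-(pts[a]-pts[b])[:2]*[1,-1])))
for a,b in [("dk","dk2"),("pTR","pBR"),("pL1","pL2"),("cTL","cBL"),("cTR","cBR")]:
    q=pts[a]-pts[b]; print(a,b,"yaw",np.degrees(np.arctan2(-q[0],q[1])).round(2), np.linalg.norm(q).round(1))
# fits: known housing points
H={"dk":(125,180),"pTR":(55,70),"pBR":(55,-70),"piv":(75,0)}
A=np.array([H[k] for k in H],float);B=np.array([pts[k][:2] for k in H])
a=(A-A.mean(0))@[1,1j];b=(B-B.mean(0))@[1,1j]; t=np.angle(np.vdot(a,b)); R=np.array([[np.cos(t),-np.sin(t)],[np.sin(t),np.cos(t)]])
o=B.mean(0)-R@A.mean(0); print("fit yaw",np.degrees(t),"o",o,"res",(B-(A@R.T+o)).round(1).tolist())
for k in pts: print(k,(R.T@(pts[k][:2]-o)).round(1))
E
```

```text
dk [684.  85.  50.]
dk2 [ 692.3 -113.3   50. ]
pTR [617.2 -27.8  50. ]
pBR [ 620.8 -167.1   50. ]
pL1 [508.6 -50.1  50. ]
pL2 [ 511.8 -167.1   50. ]
piv [639.5 -96.3  63. ]
knob [650.1 -21.3  84. ]
cTL [465.6  64.3 150. ]
cTR [500.9  66.4 150. ]
cBR [505.5 -53.7 150. ]
cBL [469.9 -55.  150. ]
dkTL [484.   79.2  50. ]
dk dk2 yaw 2.41 198.5
pTR pBR yaw 1.46 139.4
pL1 pL2 yaw 1.6 117.0
cTL cBL yaw 2.06 119.3
cTR cBR yaw 2.21 120.2
fit yaw 1.6331505707168918 o [564.16821127 -98.72828656] res [[-0.0, 0.3], [0.1, -0.6], [-0.4, 0.0], [0.4, 0.3]]
dk [125.  180.3]
dk2 [127.7 -18.2]
pTR [55.  69.4]
pBR [ 54.6 -70. ]
pL1 [-54.2  50.2]
pL2 [-54.3 -66.8]
piv [75.4  0.3]
knob [88.1 75. ]
cTL [-93.9 165.8]
cTR [-58.6 166.8]
cBR [-57.3  46.7]
cBL [-93.   46.4]
dkTL [-75.1 180.1]
```

carry_out --pt "0 0 -0.2 66 -81 100 1" --pt "0 0 -0.2 66 -81 100 1" --pt "0 0 -0.2 66 -81 100 1" --pt "0 0 -0.2 66 -81 100 1" --pt "0 0 -0.2 66 -81 130 1" --pt "0 0 -0.2 66 -81 150 1" --pt "0 0 -0.2 66 -81 167 1" --pt "0 0 -0.2 66 -81 167 1" --pt "0 0 -0.2 66 -81 167 -1" --pt "0 0 -0.2 66 -81 167 -1" --pt "0 0 -0.2 66 -81 167 -1" --pt "0 0 -0.2 66 -81 167 -1" --pt "0 0 -0.2 66 -81 167 -1" --pt "0 0 -0.2 66 -81 167 -1" --pt "0 0 -0.2 66 -81 167 -1" --pt "0 0 -0.2 66 -81 167 -1" --force 12

```text
time_s: 3.65
ee_pos: [485.5, 6.2, 134.0]
ee_rot: [-180.0, 0.0, 91.7]
force: [-0.2, 0.0, 0.3]
gripper_width: 35.9
gripper_force: 12.0
```

carry_out --pt "0 0 0 -8 0 0 -1" --pt "0 0 0 -18 0 0 -1" --pt "0 0 0 -28 0 0 -1" --pt "0 0 0 -38 0 0 -1" --pt "0 0 0 -48 0 0 -1" --pt "0 0 0 -58 0 0 -1" --pt "0 0 0 -68 0 0 -1" --pt "0 0 0 -78 0 0 -1" --pt "0 0 0 -88 0 0 -1" --pt "0 0 0 -98 0 0 -1" --pt "0 0 0 -106 0 0 -1" --pt "0 0 0 -106.4 0 0 -1" --pt "0 0 0 -106.4 0 0 -1" --force 20

```text
time_s: 4.95
ee_pos: [488.8, -100.9, 134.0]
ee_rot: [180.0, 0.1, 91.7]
force: [-0.6, -2.1, -0.5]
gripper_width: 35.8
gripper_force: 19.9
```

```bash
python3 - <<'E'
from h import *
s=state(); im=grab_frame("wrist"); cv2.imwrite("pics/w2.png",im[:,:,::-1]); np.save("s2.npy",np.r_[s['ee_pos'],s['ee_rot']]); print(s['time_s'],s['ee_pos'],s['ee_rot'],s['qpos'],s['force'])
E
```

```text
4.95 [ 488.82187604 -100.85999357  133.96278624] [1.79987997e+02 5.93537027e-02 9.16951875e+01] [-1.29420481e+01  1.54508010e+01  1.06337381e+02 -6.40116164e-02
  5.81852222e+01 -1.46035091e+01] [-0.62419407 -2.11167758 -0.46898806]
```

View pics/w2.png

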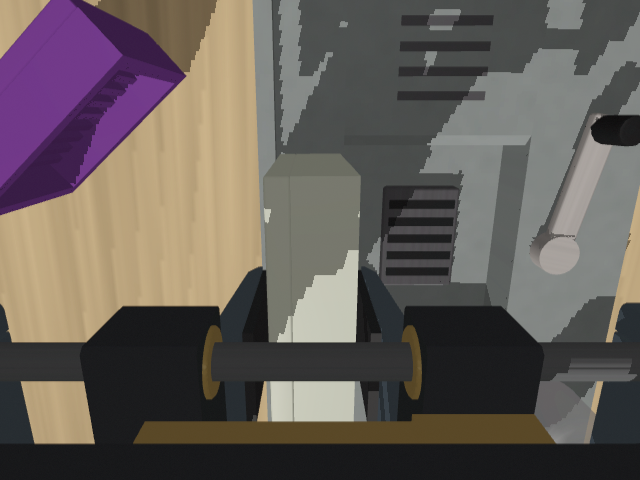

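The cassette is now beside the pocket. Its end edge is at about (264–360, 177), the bevel edge at row 136 and the latch pivot at (556,250).

```bash
python3 - <<'E'
from h import *
v=np.load("s2.npy"); C=cam("wrist",dict(ee_pos=v[:3],ee_rot=v[3:]))
t=np.radians(1.63);R=np.array([[np.cos(t),-np.sin(t)],[np.sin(t),np.cos(t)]]);o=np.array([564.2,-98.7])
for n,a in dict(cl=(264,177,150),cr=(360,177,150),b1=(350,136,50),b2=(530,136,50),piv=(556,250,63),knob=(607,130,84)).items(): print(n,(R.T@(ray(C,a[:2],a[2])[:2]-o)).round(1))
print("tcp",R.T@(v[:2]-o))
s2=np.array([-75.5,50.])
P0=s2+[18,0]
T0=s2+[0,84]
for th,px,pz in [(0,-57.5,51),(6,-57,53),(12,-56,54),(18,-55,54),(24,-54,54),(30,-53,53),(36,-52,52),(42,-51,50.5),(48,-51,49),(50,-51,48)]:
    c,s=np.cos(np.radians(th)),np.sin(np.radians(th))
    T=np.array([px,pz])+18*np.array([-c,s])+84*np.array([s,c]); d=T-T0
    print([th,0,0,0,round(d[0],1),round(-d[1],1),-1])
E
```

```text
cl [-92.3  58.9]
cr [-57.   58.9]
b1 [-51.9  69.5]
b2 [54.4 69.6]
piv [73.3  3.2]
knob [76. 74.]
tcp [-7.54090639e+01 -1.49865895e-02]
[0, 0, 0, 0, np.float64(0.0), np.float64(-1.0), -1]
[6, 0, 0, 0, np.float64(9.4), np.float64(-4.4), -1]
[12, 0, 0, 0, np.float64(19.4), np.float64(-5.9), -1]
[18, 0, 0, 0, np.float64(29.3), np.float64(-5.5), -1]
[24, 0, 0, 0, np.float64(39.2), np.float64(-4.1), -1]
[30, 0, 0, 0, np.float64(48.9), np.float64(-0.7), -1]
[36, 0, 0, 0, np.float64(58.3), np.float64(3.5), -1]
[42, 0, 0, 0, np.float64(67.3), np.float64(9.0), -1]
[48, 0, 0, 0, np.float64(74.9), np.float64(15.4), -1]
[50, 0, 0, 0, np.float64(77.3), np.float64(18.2), -1]
```

carry_out --pt "0 0 0 0 0 -1 -1" --pt "6 0 0 0 9.4 -4.4 -1" --pt "12 0 0 0 19.4 -5.9 -1" --pt "18 0 0 0.6 29.3 -5.5 -1" --pt "24 0 0 0.6 39.2 -4.1 -1" --pt "30 0 0 0.6 48.9 -0.7 -1" --pt "36 0 0 0.6 58.3 3.5 -1" --pt "42 0 0 0.6 67.3 9 -1" --pt "48 0 0 0.6 74.9 15.4 -1" --pt "50 0 0 0.6 77.3 18.2 -1" --pt "50 0 0 0.6 77.3 18.2 -1" --pt "50 0 0 0.6 77.3 18.2 -1" --pt "50 0 0 0.6 77.3 18.2 -1"

```text
time_s: 6.3
ee_pos: [566.0, -97.2, 116.8]
ee_rot: [-130.1, 0.0, 91.7]
force: [0.2, -0.5, -2.2]
gripper_width: 35.9
gripper_force: 20.0
```

```bash
python3 - <<'E'
from h import *
s=state(); im=grab_frame("side"); cv2.imwrite("pics/sd3.png",cv2.resize(im[150:400,240:480,::-1],None,fx=2.4,fy=2.4)); print(s['time_s'],s['ee_pos'],s['ee_rot'],s['qpos'],s['force'],s['gripper_width'])
E
```

```text
6.3 [565.95915867 -97.16467488 116.7870962 ] [-1.30132324e+02  1.39387183e-02  9.17121188e+01] [ -7.00298846  50.05764865  63.09166768  -7.42810787 116.19749165
  -8.92634859] [ 0.22263157 -0.46754337 -2.23299472] 35.92392670875852
```

View pics/sd3.png

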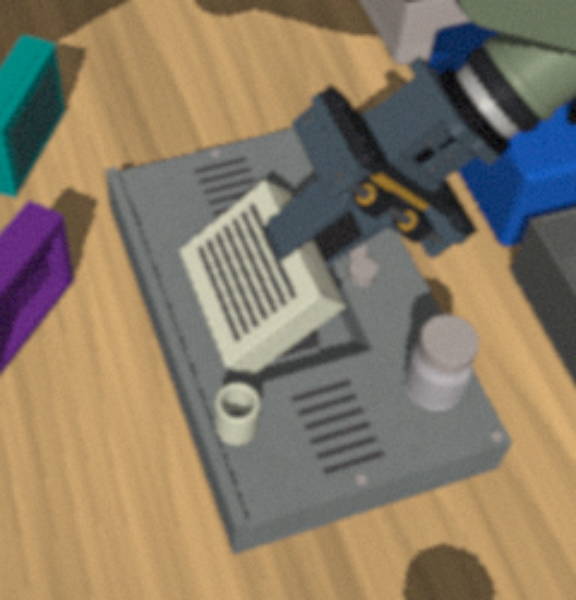

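Side view: the cassette is held tilted with its lower edge at the pocket's near edge and clear of the coupling. I'll tip it a little further, then release and withdraw.

carry_out --pt "3 0 0 0 5.3 -0.3 -1" --pt "6 0 0 0 10.7 -0.5 -1" --pt "6 0 0 0 10.7 -0.5 -1" --pt "6 0 0 0 10.7 -0.5 -1"

```text
time_s: 6.75
ee_pos: [573.1, -97.1, 108.4]
ee_rot: [-124.1, 0.0, 91.7]
force: [0.2, -0.1, -1.2]
gripper_width: 35.6
gripper_force: 20.0
```

carry_out --pt "0 0 0 0 0 0 0" --pt "0 0 0 0 0 0 0" --pt "0 0 0 0 0 0 0" --pt "0 0 0 0 0 -45 0" --pt "0 0 0 0 0 -50 0" --pt "0 0 0 0 0 -50 0" --pt "-8 0 0 0 -42 -93 -0.5" --pt "-16 0 0 0 -83 -136 -1" --pt "-24 0 0 0 -124 -179 -1" --pt "-32 0 0 0 -124 -179 -1" --pt "-40 0 0 0 -124 -179 -1" --pt "-48 0 0 0 -124 -179 -1" --pt "-56 0 0 0 -124 -179 -1" --pt "-56 0 0 0 -124 -179 -1" --pt "-56 0 0 0 -124 -179 -1" --pt "-56 0 0 0 -124 -179 -1"

```text
time_s: 8.35
ee_pos: [653.5, -94.8, 310.5]
ee_rot: [-180.0, 0.0, 91.7]
force: [-0.2, 0.4, 0.1]
gripper_width: 0.5
gripper_force: 0.0
```

```bash
python3 - <<'E'
from h import *
s=state(); im=grab_frame("wrist"); cv2.imwrite("pics/w4.png",im[:,:,::-1]); np.save("s4.npy",np.r_[s['ee_pos'],s['ee_rot']]); print(s['time_s'],s['ee_pos'],s['ee_rot'],s['qpos'],s['force'],s['gripper_width'])
im=grab_frame("side"); cv2.imwrite("pics/sd4.png",cv2.resize(im[150:400,240:480,::-1],None,fx=2.4,fy=2.4))
E
```

```text
8.35 [653.47298301 -94.79170442 310.50938659] [-1.79950249e+02  8.61857943e-03  9.17107761e+01] [-9.24246658e+00  2.43554461e+01  6.67528900e+01 -1.79176397e-02
  8.89388706e+01 -1.09528997e+01] [-0.24774722  0.35750747  0.05582311] 0.5385976702639287
```

View pics/sd4.png

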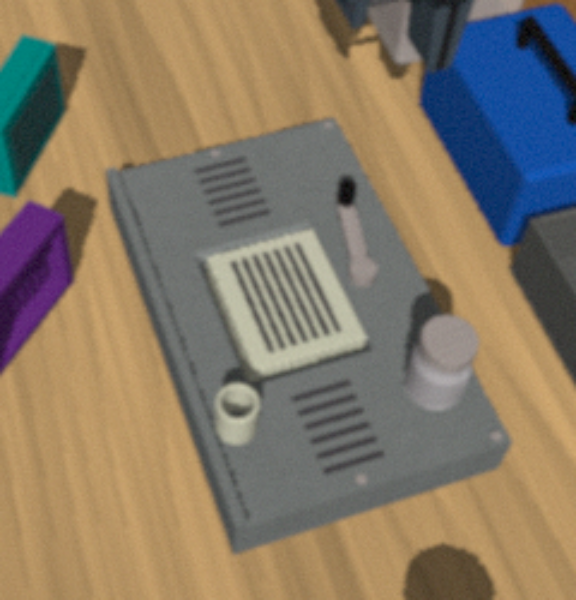

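The cassette lies down, but it stands proud on its -y side and shows a gap at +y. I'll check the wrist picture.

View pics/w4.png

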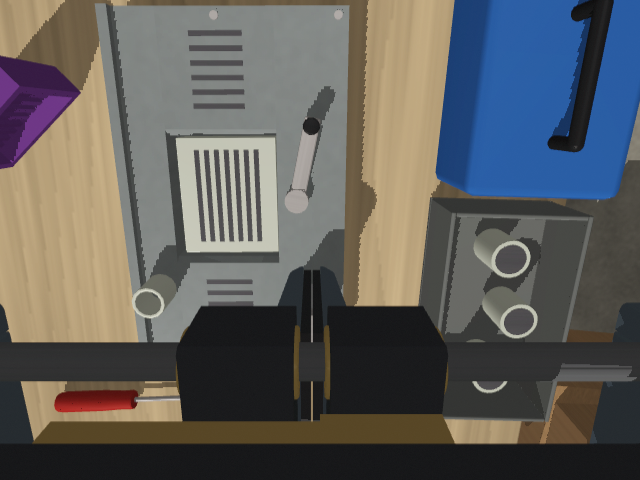

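```bash
cat >> h.py <<'E'
t=np.radians(1.63);RH=np.array([[np.cos(t),-np.sin(t)],[np.sin(t),np.cos(t)]]);oH=np.array([564.2,-98.7])
def toH(p): return (RH.T@(np.array(p)[:2]-oH)).round(1)
def corners(im,C,z=50):
    hsv=cv2.cvtColor(im,cv2.COLOR_RGB2HSV)
    m=((hsv[...,2]>150)&(hsv[...,1]<70)&(im[...,0].astype(int)-im[...,2]>8)).astype(np.uint8)*255
    c=proj(C,[*(RH@[0,0]+oH),50]); roi=np.zeros_like(m); 
    q=np.array([proj(C,[*(RH@np.array(a)+oH),50]) for a in [(-66,-75),(64,-75),(64,75),(-66,75)]]).astype(np.int32)
    cv2.fillConvexPoly(roi,q,255); m=cv2.morphologyEx(m&roi,cv2.MORPH_OPEN,np.ones((3,3)))
    ct=max(cv2.findContours(m,cv2.RETR_EXTERNAL,cv2.CHAIN_APPROX_NONE)[0],key=cv2.contourArea)
    h=cv2.convexHull(ct); e=1
    while len(a:=cv2.approxPolyDP(h,e,True))>4: e+=.5
    return [(p[0].tolist(),toH(ray(C,p[0],z))) for p in a]
E
python3 - <<'E'
from h import *
v=np.load("s4.npy"); C=cam("wrist",dict(ee_pos=v[:3],ee_rot=v[3:])); im=cv2.imread("pics/w4.png")[:,:,::-1].copy()
for r in corners(im,C): print(r)
C=cam("side")
for r in corners(grab_frame("side"),C): print(r)
E
```

```text
([274, 138], array([52.8, 61.7]))
([278, 250], array([ 54.3, -55.5]))
([187, 251], array([-43.6, -56.8]))
([176, 138], array([-45. ,  61.6]))
([370, 246], array([53. , 55.2]))
([391, 292], array([ 50.3, -63.6]))
([349, 305], array([-39.4, -64.9]))
([327, 257], array([-43.7,  56.8]))
```

carry_out --pt "0 0 0 -41 -87 50 -1" --pt "0 0 0 -41 -87 100 -1" --pt "0 0 0 -41 -87 150 -1" --pt "0 0 0 -41 -87 200 -1" --pt "0 0 0 -41 -87 235 -1" --pt "0 0 0 -41 -87 248 -1" --pt "0 0 0 -41 -87 254 -1" --pt "0 0 0 -41 -87 256 -1" --pt "0 0 0 -41 -87 257 -1" --pt "0 0 0 -41 -87 258 -1" --pt "0 0 0 -41 -87 258 -1"

```text
time_s: 9.6
ee_pos: [567.7, -138.5, 54.4]
ee_rot: [179.8, 0.1, 91.7]
force: [0.2, 0.5, -0.9]
gripper_width: 0.6
gripper_force: 0.0
```

carry_out --pt "0 0 0 0 0 0 -1" --pt "0 0 0 0 0 1 -1" --pt "0 0 0 0 0 2 -1" --pt "0 0 0 0 0 2 -1"

```text
time_s: 10.0
ee_pos: [566.4, -138.3, 50.7]
ee_rot: [-180.0, 0.0, 91.7]
force: [-0.2, -0.4, 0.4]
gripper_width: 0.3
gripper_force: 0.0
```

carry_out --pt "0 0 0 0 0 1 -1" --pt "0 0 0 0 0 2 -1" --pt "0 0 0 0 0 2 -1" --pt "0 0 0 0 0 2 -1"

```text
time_s: 10.4
ee_pos: [566.5, -138.3, 50.2]
ee_rot: [180.0, 0.0, 91.7]
force: [-2.5, 0.5, 9.8]
gripper_width: 0.3
gripper_force: 4.8
```

carry_out --pt "0 0 0 0 0 -12 -1" --pt "0 0 0 40 0 -12 -1" --pt "0 0 0 78 0 -12 -1" --pt "0 0 0 78 0 -4 -1" --pt "0 0 0 78 0 -2 -1" --pt "0 0 0 78 0 -1 -1" --pt "0 0 0 78 0 0 -1" --pt "0 0 0 78 0 0 -1" --pt "0 0 0 78 0 0 -1"

```text
time_s: 11.3
ee_pos: [564.1, -60.2, 50.3]
ee_rot: [180.0, -0.1, 91.6]
force: [-3.2, 5.5, 10.0]
gripper_width: 0.3
gripper_force: 5.2
```

carry_out --pt "0 0 0 0 0 -12 -1" --pt "0 0 0 -39 -35 -12 -1" --pt "0 0 0 -39 -35 -4 -1" --pt "0 0 0 -39 -35 -2 -1" --pt "0 0 0 -39 -35 -1 -1" --pt "0 0 0 -39 -35 0 -1" --pt "0 0 0 -39 -35 0 -1" --pt "0 0 0 -39 -35 0 -1"

```text
time_s: 12.1
ee_pos: [530.5, -101.2, 50.3]
ee_rot: [-180.0, 0.1, 91.8]
force: [-4.7, -4.3, 12.2]
gripper_width: 0.7
gripper_force: 5.8
```

carry_out --pt "0 0 0 0 0 -12 -1" --pt "0 0 0 0 37 -12 -1" --pt "0 0 0 0 72 -12 -1" --pt "0 0 0 0 72 -4 -1" --pt "0 0 0 0 72 -2 -1" --pt "0 0 0 0 72 -1 -1" --pt "0 0 0 0 72 0 -1" --pt "0 0 0 0 72 0 -1" --pt "0 0 0 0 72 0 -1"

```text
time_s: 13.0
ee_pos: [603.0, -97.7, 50.3]
ee_rot: [179.8, -0.0, 91.7]
force: [1.9, 1.4, 5.3]
gripper_width: 0.5
gripper_force: 2.7
```

carry_out --pt "0 0 0 0 0 -45 -0.12" --pt "0 0 0 0 0 -85 -0.12" --pt "0 0 5 40 25 -85 -0.12" --pt "0 0 10 75.3 49.3 -85 -0.12" --pt "0 0 10 75.3 49.3 -85 -0.12" --pt "0 0 10 75.3 49.3 -85 -0.12" --pt "0 0 10 75.3 49.3 -60 -0.12" --pt "0 0 10 75.3 49.3 -45 -0.12"

```text
time_s: 13.8
ee_pos: [647.3, -22.6, 92.4]
ee_rot: [-179.8, 0.1, 81.7]
force: [-0.1, 0.8, -0.3]
gripper_width: 40.4
gripper_force: 0.0
```

```bash
python3 - <<'E'
from h import *
s=state(); print(s['time_s'],s['ee_pos'],s['ee_rot'],s['gripper_width'],toH(s['ee_pos']))
im=grab_frame("wrist"); C=cam("wrist",s); C2=cam("wrist",dict(ee_pos=np.load("s4.npy")[:3],ee_rot=np.load("s4.npy")[3:]))
print(toH(ray(C2,(311,126),84)))
cv2.imwrite("pics/w5.png",im[:,:,::-1])
E
```

```text
13.8 [647.25999549 -22.60811242  92.43264661] [-1.79831507e+02  5.31077724e-02  8.16867991e+01] 40.365720951503704 [85.2 73.7]
[89.5 74.2]
```

View pics/w5.png

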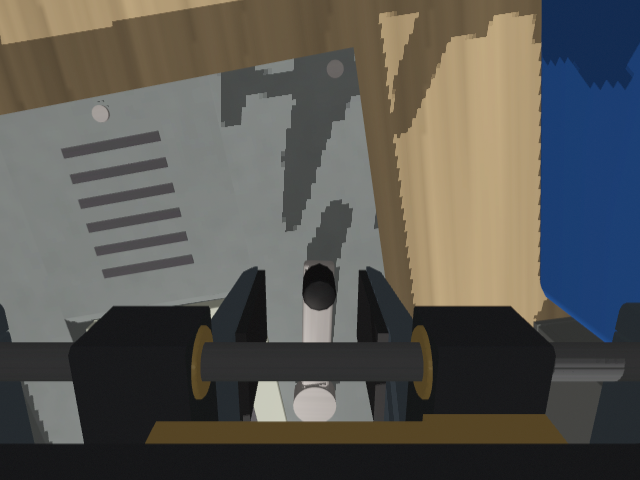

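The knob at (319,285) sits between the open fingers. I'll lower and close lightly on it.

carry_out --pt "0 0 0 1 1 12 -0.12" --pt "0 0 0 1 1 24 -0.12" --pt "0 0 0 1 1 24 -0.12" --pt "0 0 0 1 1 24 -1" --pt "0 0 0 1 1 24 -1" --pt "0 0 0 1 1 24 -1" --pt "0 0 0 1 1 24 -1" --force 4

```text
time_s: 14.55
ee_pos: [650.9, -20.6, 70.4]
ee_rot: [179.9, -0.0, 81.7]
force: [-0.2, -0.1, 1.1]
gripper_width: 15.9
gripper_force: 4.0
```

```bash
python3 - <<'E'
from h import *
s=state(); print(s['time_s'],s['ee_pos'],s['ee_rot'],s['gripper_width'],toH(s['ee_pos']),s['force'])
p=toH(s['ee_pos']); yaw=s['ee_rot'][2]; a=np.radians(yaw)
tx=np.array([np.cos(a),np.sin(a)]);ty=np.array([np.sin(a),-np.cos(a)])
ph0=np.degrees(np.arctan2(-(p[0]-75),p[1])); print("phi0",ph0,np.hypot(p[0]-75,p[1]))
for ph in [ph0]+list(np.arange(-2,91,6))+[90]:
    f=np.radians(ph); q=np.array([75-75*np.sin(f),75*np.cos(f)]); d=RH@(q-p)
    print([0,0,round(-(ph+91.63-yaw),1),round(float(d@tx),1),round(float(d@ty),1),0,-1],end=",")
E
```

```text
14.55 [650.91644957 -20.59424695  70.37175633] [ 1.79928165e+02 -2.70753660e-04  8.17141811e+01] 15.942525121023195 [88.9 75.6] [-0.23938947 -0.11112472  1.13568417]
phi0 -10.418184493117419 76.86722318387727
[0, 0, np.float64(0.5), -1.9, -0.0, 0, -1],[0, 0, np.float64(-7.9), -2.6, -11.0, 0, -1],[0, 0, np.float64(-13.9), -4.1, -18.7, 0, -1],[0, 0, np.float64(-19.9), -6.3, -26.2, 0, -1],[0, 0, np.float64(-25.9), -9.4, -33.5, 0, -1],[0, 0, np.float64(-31.9), -13.2, -40.3, 0, -1],[0, 0, np.float64(-37.9), -17.7, -46.8, 0, -1],[0, 0, np.float64(-43.9), -22.8, -52.7, 0, -1],[0, 0, np.float64(-49.9), -28.6, -58.1, 0, -1],[0, 0, np.float64(-55.9), -34.8, -62.8, 0, -1],[0, 0, np.float64(-61.9), -41.6, -66.8, 0, -1],[0, 0, np.float64(-67.9), -48.7, -70.2, 0, -1],[0, 0, np.float64(-73.9), -56.1, -72.7, 0, -1],[0, 0, np.float64(-79.9), -63.7, -74.5, 0, -1],[0, 0, np.float64(-85.9), -71.5, -75.5, 0, -1],[0, 0, np.float64(-91.9), -79.4, -75.6, 0, -1],[0, 0, np.float64(-97.9), -87.2, -75.0, 0, -1],[0, 0, np.float64(-99.9), -89.8, -74.6, 0, -1],
```

carry_out --pt "0 0 -3.5 -2 -5 0 -1" --pt "0 0 -7.9 -2.6 -11 0 -1" --pt "0 0 -13.9 -4.1 -18.7 0 -1" --pt "0 0 -19.9 -6.3 -26.2 0 -1" --pt "0 0 -25.9 -9.4 -33.5 0 -1" --pt "0 0 -31.9 -13.2 -40.3 0 -1" --pt "0 0 -37.9 -17.7 -46.8 0 -1" --pt "0 0 -43.9 -22.8 -52.7 0 -1" --pt "0 0 -49.9 -28.6 -58.1 0 -1" --pt "0 0 -55.9 -34.8 -62.8 0 -1" --pt "0 0 -61.9 -41.6 -66.8 0 -1" --pt "0 0 -67.9 -48.7 -70.2 0 -1" --pt "0 0 -73.9 -56.1 -72.7 0 -1" --pt "0 0 -79.9 -63.7 -74.5 0 -1" --pt "0 0 -85.9 -71.5 -75.5 0 -1" --pt "0 0 -91.9 -79.4 -75.6 0 -1" --pt "0 0 -97.9 -87.2 -75 0 -1" --pt "0 0 -99.9 -89.8 -74.6 0 -1" --pt "0 0 -99.9 -89.8 -74.6 0 -1" --pt "0 0 -99.9 -89.8 -74.6 0 -1"

```text
time_s: 16.55
ee_pos: [561.8, -98.8, 69.8]
ee_rot: [180.0, -0.2, -178.4]
force: [-4.9, -0.7, 3.2]
gripper_width: 16.2
gripper_force: 4.0
```

```bash
python3 - <<'E'
from h import *
s=state(); print(s['ee_pos'],s['ee_rot'],s['gripper_width'],toH(s['ee_pos']),s['force'],s['qpos'])
E
```

```text
[561.75336729 -98.77048737  69.78212509] [ 179.99952341   -0.23390366 -178.42812568] 16.24653512359559 [-2.4 -0. ] [-4.900012   -0.74819126  3.20928639] [-1.10974957e+01  2.52857134e+01  1.01511860e+02 -6.32964226e-02
  5.34307561e+01 -1.02631556e+02]
```

carry_out --pt "0 0 0 0 0 0 -0.2" --pt "0 0 0 0 0 0 -0.2" --pt "0 0 0 0 0 0 -0.2" --pt "0 0 0 0 0 -15 -0.2" --pt "0 0 0 0 0 -45 -0.2" --pt "0 0 0 0 0 -90 -0.2" --pt "0 0 0 40 0 -140 -0.2" --pt "0 0 0 90 0 -190 -0.2" --pt "0 0 0 120 0 -230 -0.2" --pt "0 0 0 120 0 -230 -0.2" --pt "0 0 0 120 0 -230 -0.2" --pt "0 0 0 120 0 -230 -0.2"

```text
time_s: 17.75
ee_pos: [444.1, -102.1, 300.1]
ee_rot: [-180.0, 0.1, -178.4]
force: [-0.1, 0.1, -1.7]
gripper_width: 36.5
gripper_force: 0.0
```

```bash
python3 - <<'E'
from h import *
s=state(); np.save("s6.npy",np.r_[s['ee_pos'],s['ee_rot']]); im=grab_frame("wrist"); cv2.imwrite("pics/w6.png",im[:,:,::-1]); print(s['time_s'],s['ee_pos'],s['ee_rot'])
E
```

```text
17.75 [ 444.09960012 -102.05129478  300.12534283] [-1.79970428e+02  1.31526824e-01 -1.78408159e+02]
```

View pics/w6.png

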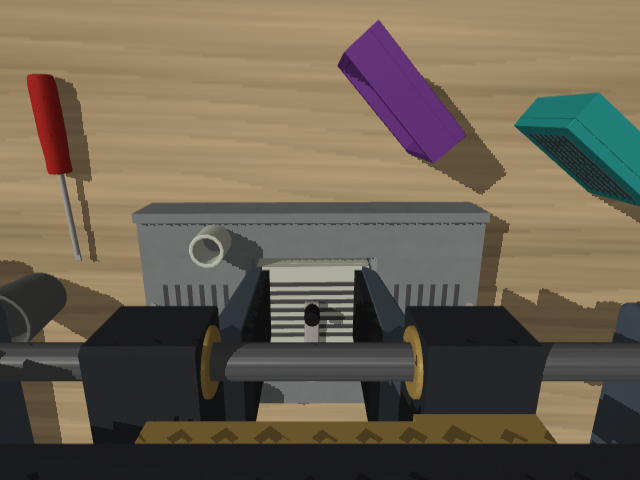

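The cassette is in the pocket with the latch across it: the knob is at (312,314) and the arm runs straight down the picture. I'll check the knob position numerically.

```bash
python3 - <<'E'
from h import *
v=np.load("s6.npy"); C=cam("wrist",dict(ee_pos=v[:3],ee_rot=v[3:])); im=cv2.imread("pics/w6.png")
m=(im[295:330,300:325].max(2)<45); ys,xs=np.nonzero(m); print(xs.mean()+300,ys.min()+295,ys.max()+295)
row=im[333,295:330].max(1); print(row)
print(toH(ray(C,(xs.mean()+300,318),84)), toH(ray(C,(312,338),62)))
# housing references: deck near corners, cassette edges
for n,a in dict(kL=(134,215,50),kR=(489,215,50),cL=(262,268,50),cR=(371,268,50)).items(): print(n,toH(ray(C,a[:2],a[2])))
E
```

```text
313.47398843930637 300 327
[ 72  72  72  72  71  72  72  71  72 103 159 148 147 146 146 149 148 145
 145 144 142 143 142  96  47  38  38  34  34  35  34  63  63  64  64]
[-1.8  3.2] [33.4  1.7]
kL [-101.3 -180.8]
kR [-101.   183.5]
cL [-43.3 -51.5]
cR [-43.2  64.6]
```

```bash
python3 -c "
from workcell import workorder
print(workorder.job_done())"
```

```text
the job is handed in; nothing more can be done
None
```

The job is handed in: the cassette lies rim down and flush in the opening (four press points all read about 50 mm, deck level), and the latch was then swung across it, pointing at the sill to within about 1–2°.

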